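# Seat a lens tube in the V-block against its sprung back stop

## Task

Take the longer of the two lens tubes from the foam tray and lay it in the mouth of the V-block's groove, still clear of the back stop. Then push it gently along the groove until the sprung back stop has given way by about half of its travel, never driving it to the end of its travel, and let go so that the tube stays lying on both flanks and against the stop. Leave the other things where they are.

Things in the scene. Friction and masses are not known exactly. Their poses are not given: they have to be found in the camera images.
- long_tube: the long lens tube: a plain black cylinder 100 mm long, 40 mm in diameter, about 0.24 kg, both ends alike (glass in the end face, a thin bright ring near each end). Origin at its middle on the axis; its x axis is the tube's axis. It starts lying in one of the two foam cradles.
- short_tube: the short lens tube, to be left in its cradle: same look and 40 mm diameter but 60 mm long. Origin at its middle on the axis, x along the tube.
- tray: fixed foam tray 150 x 210 mm, floor 5 mm. Two foam cradle strips run along its x at y = -47.5 and +47.5 mm: 130 mm long, 36 mm wide, top 25 mm above the bench, low ribs. A tube lying there has its axis 45 mm above the bench, parallel to the tray's x, and is wider than the strip, so fingers can go down beside it to 10 mm above the bench. Origin: centre of underside.
- v_block: fixed steel V-block on a base plate 210 x 90 x 12 mm. Origin on the bench under the middle of the groove; x along the groove from open mouth to back stop, z up. Groove: 90 degree V, 110 mm long (x -55 to +55 mm), apex 47 mm and flank tops 63 mm above the bench, flank tops 16 mm off the middle. Above the plate it is 38 mm wide, narrower than the tube: fingers can pass beside it.
- groove_mouth (a point): the point at the open mouth end of the groove (block x = -55 mm), on the line where the axis of a seated 40 mm tube lies, 75 mm above the bench. A tube lies steady if its middle is at least 8 mm inside the mouth.
- seat_line (a point): point above the block's origin on the axis of a seated tube, 75 mm above the bench, axes as the block's. The stop post (30 mm wide, 92 mm high) behind the groove is set differently each time: the face of its unpressed plunger (22 mm round, on this axis) lies anywhere from x = +30 to +55 mm in this frame (85 to 110 mm from the mouth). Find it by feel or sight.
- flank_left: the left (+y of the block) flank plate of the V, 110 x 23 x 4 mm, at 45 degrees; origin at its centre.
- flank_right: the right (-y of the block) flank plate of the V, same size; origin at its centre.
- stop (a joint): how far the back stop's plunger is pressed in (m): 0 at rest, 0.012 at the end of its travel, growing along the block's x. Spring 0.7 N per mm (4 N at half travel, 8 N at the end), no preload, damped (0.1 N per mm/s). After letting go it pushes the tube back slowly by a few mm, until friction (coefficient about 0.4) holds it.
- eyepiece: bystander: small black eyepiece standing on the bench, 40 mm across, 36 mm high; origin at the underside.
- bottle: bystander: white lens cleaner bottle, 40 mm across, 100 mm high, standing; origin at the underside.
- screwdriver: bystander: black-handled screwdriver 150 mm long lying on the bench.
There are look-alikes about, which are no part of the job. What is shaped like the long_tube but red is not meant.

How it is judged:
On the way, in this order (a step that is already met when the one before it is completed fails the run):
1. the long tube lies in the V groove (axis within 3 mm of the seated line), its middle inside the mouth, and the back stop is not yet pressed (y of long_tube in the frame of seat_line between -0.003 and 0.003 m and z of long_tube in the frame of seat_line between -0.003 and 0.003 m and x of long_tube in the frame of groove_mouth above 0 m and angle between the x axis of long_tube and the x axis of v_block, either way round below 0.08 rad and value of joint stop below 0.001 m), for 0.2 s.
2. the tube presses the back stop in by about half of its travel (3 to 9 mm) while it lies in the groove (value of joint stop between 0.003 and 0.009 m and z of long_tube in the frame of seat_line below 0.003 m and angle between the x axis of long_tube and the x axis of v_block, either way round below 0.06 rad), for 0.2 s.
At the end, for the whole second after the job is handed in: The long tube rests, let go and still, on both flanks (axis within 2 mm and 0.04 rad of the seated line) and bears against the back stop, keeping its plunger pressed in by at least 0.3 mm (contact force between long_tube and flank_left above 0.2 N and contact force between long_tube and flank_right above 0.2 N and value of joint stop above 0.0003 m and y of long_tube in the frame of seat_line between -0.002 and 0.002 m and z of long_tube in the frame of seat_line between -0.002 and 0.002 m and angle between the x axis of long_tube and the x axis of v_block, either way round below 0.04 rad and linear speed of long_tube below 0.01 m/s); the robot touches nothing.
It fails at once if the back stop is driven to the end of its travel (pressed more than 11 mm) (value of joint stop above 0.011 m).
It fails at once if the long tube is forced against the V-block with more than 40 N (contact force between long_tube and v_block above 40 N).
It fails at once if a bystander is moved by more than 20 mm (distance of any of short_tube, eyepiece, bottle, screwdriver from where it was at the start of the episode above 0.02 m).
It also fails if it takes over 72 s, if anything falls off the work surface, if the arm or the gripper's body presses on something with over 40 N, if the wrist force passes 120 N, or if a joint passes its speed limit or range.

## Robot

A 6-joint arm with a two-finger parallel gripper is mounted at the origin on the work surface. World frame = base frame: x ahead of the robot, y to its left, z up, the work surface at z = 0. Lengths are in m, angles in rad, forces in N, time in s.
With the tool pointing down it reaches from about 0.3 to 0.775 m from the base axis. Payload 14.6 kg.
Tool frame: the origin (TCP) lies at the very end of the fingers, on their centre line; the grasp point (between the pads) lies 19 mm behind it; z points along the fingers, y is the line along which they close (so a half turn about z gives the same grasp; the last joint's range is limited). The gripper opens to 94 mm and grips with 3 to 60 N. Pads are 16 mm wide; open, the fingers measure 119 mm over their backs; the gripper's body (75 mm by 177 mm) begins 78 mm behind the grasp point.
Start: joints at [-1.377, 0.3, 1.521, -0, 1.321, -0.067], TCP at [0.142, -0.531, 0.205] pointing down, gripper open.
Joint ranges: [-3.03, 3.03], [-0.79, 2.21], [0.23, 2.52], [-1.04, 4.18], [0, 3.07], [-2.55, 2.55]. Speed limits (rad/s): [2.22, 2.22, 2.57, 3.14, 3.14, 3.14].

## Interface

Orientations are given as [roll, pitch, yaw] about the fixed x, y, z axes, in that order (R = Rz(yaw) Ry(pitch) Rx(roll)).
In Python, from station import ctrl gives the robot as it stands.
- The arm moves only by the shell command python3 -m pendant 'ROWS' [OPENING] [FORCE]. ROWS is JSON, a list of rows, each a list of 2 entries, a list of its own where there are three numbers: the shift along the world's x, y, z in cm, then the turn about the world's z in rad. A call has 1 to 20 rows; each row shifts and turns the commanded pose from where the row before left it; what a row does not reach is not made up. A row lasts 1/12 s, in which the tool goes at most 41.7 mm and 7.16 degrees, less where a joint would pass 70% of its speed; a pose out of reach is approached as far as the arm can. A call is refused whole if a number of a shift passes 4.17 or a number of a turn 0.125, either way. A call with a gripper value outside its range is refused whole. OPENING is the opening, from 0 (shut) to 1 (fully open), set as the call begins (- or left out, the last holds). The fingers move at their own pace and stop on an object; FORCE is the grip in N (left out, the last holds). Time passes only in rows, so rows that do not move let the fingers close. It gives the time, the measured TCP pose, the force, the opening and the grip force at its end, in the units of the state.
- ctrl.get_obs(): the state, without advancing time (a new reading comes with each control period).
- ctrl.camera(name): name is "side" or "top" or "wrist"; returns a dict with "color" (400x640x3 uint8, red, green, blue), "intrinsics" (3x3 intrinsics, pixels), "camera_from_world" (4x4, takes a point from world to camera coordinates). Camera axes: x right, y down, z forward; pixel columns grow to the right and rows downward; lengths in m; the calibration is good to about 2 mm. A picture is of the moment at which its call begins. There is no depth.
- ctrl.hand_in(): hands the job in; it is judged then, once.
The state is a dict: "time_s": time; "qpos": joint angles; "joint_vel": joint speeds; "tau": joint torques, N m; "ee_pos": TCP position; "eef_rot": TCP orientation; "force": force on the tool from outside, world axes, zero at the start; "moment": the same for the moment, N m; "grip_width": finger opening in m; "grip_force": force on a finger pad.
Only numpy, scipy, OpenCV 4.12 (cv2) and the standard library are available. Lean on these libraries where they do the work, as an engineer would, in place of code of your own. Each camera call takes 0.05 s, during which the arm holds its last target. There are 200 camera calls.

## Working session

There is one attempt and no reset: what is moved stays moved. The work goes in short steps, Python scripts to look and compute and a shell command to move; the robot and the scene stay as the last step left them, time stands still between calls to the robot, and variables do not carry over. Pictures are saved under pics/ and viewed, at most 10 in all, crops included, and the job is handed in when it is done.

```bash
mkdir -p pics
cat > h.py <<'E'
import numpy as np,cv2
from station import ctrl
def snap(n,f):
    c=ctrl.camera(n); cv2.imwrite(f'pics/{f}.png',c['color'][:,:,::-1]); np.savez(f'pics/{f}.npz',K=c['intrinsics'],T=c['camera_from_world']); return c
def ray(f,uv,z):
    d=np.load(f'pics/{f}.npz');K,T=d['K'],d['T'];R,t=T[:3,:3],T[:3,3]
    o=-R.T@t; v=R.T@np.linalg.inv(K)@[uv[0],uv[1],1]
    return o+v*(z-o[2])/v[2]
def proj(f,p):
    d=np.load(f'pics/{f}.npz');q=d['K']@(d['T']@np.r_[p,1])[:3];return q[:2]/q[2]
E
python3 - <<'E'
from h import *
snap('top','top0');snap('side','side0')
E
```

```text
(no output)
```

View pics/top0.png

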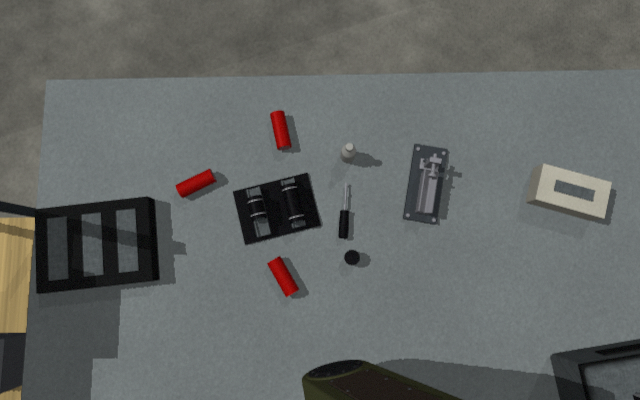

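View pics/side0.png

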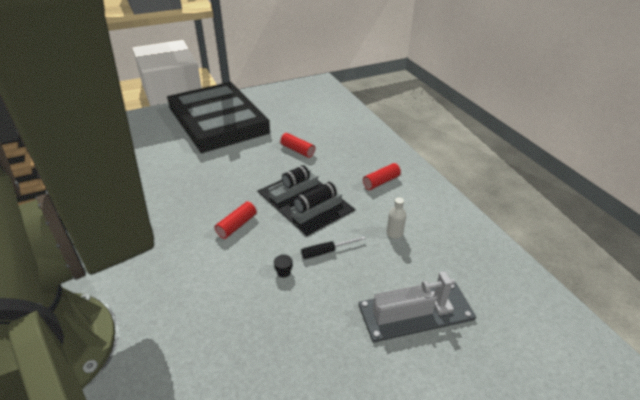

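The top view shows the tray at about (278,208), with the long tube at (292,203) and the short one at (258,212). The V-block is at (427,185), with its stop toward the top of the image. I'll zoom in and mask for accurate positions.

Run:
```python
from h import *
im=cv2.imread('pics/top0.png')
a=cv2.resize(im[165:250,228:328],None,fx=4,fy=4,interpolation=cv2.INTER_CUBIC)
b=cv2.resize(im[140:225,395:460],None,fx=6,fy=4*1.5,interpolation=cv2.INTER_CUBIC)
c=np.zeros((510,790,3),np.uint8);c[:340,:400]=a;c[:,400:]=b;cv2.imwrite('pics/crop0.png',cv2.convertScaleAbs(c,alpha=1.6))
for n,lo,hi,box,z in(('tray',0,45,(170,250,225,325),.005),('plate',0,85,(138,228,398,455),.012)):
    y0,y1,x0,x1=box
    g=cv2.cvtColor(im,cv2.COLOR_BGR2GRAY)[y0:y1,x0:x1]
    m=cv2.morphologyEx((g<hi).astype(np.uint8),cv2.MORPH_CLOSE,np.ones((5,5)))
    k=max(cv2.findContours(m,0,2)[0],key=cv2.contourArea)
    r=cv2.minAreaRect(k);bx=cv2.boxPoints(r)+[x0,y0]
    P=np.array([ray('top0',p,z) for p in bx]);print(n,bx.round(1).tolist(),P.round(4).tolist(),'sides',[np.linalg.norm(P[i]-P[i-1]).round(3) for i in range(4)],P.mean(0))
print(ctrl.get_obs()['ee_pos'])
```

```text
tray [[231.9, 191.5], [307.4, 172.6], [320.6, 225.4], [245.1, 244.2]] [[0.6393, 0.3096, 0.005], [0.6881, 0.1037, 0.005], [0.5434, 0.0701, 0.005], [0.496, 0.2724, 0.005]] sides [np.float64(0.148), np.float64(0.212), np.float64(0.149), np.float64(0.208)] [0.59168436 0.18895522 0.005     ]
plate [[401.9, 219.4], [413.8, 143.2], [459.7, 150.4], [447.8, 226.6]] [[0.5552, -0.1466, 0.012], [0.7637, -0.1878, 0.012], [0.7414, -0.3115, 0.012], [0.5341, -0.2674, 0.012]] sides [np.float64(0.123), np.float64(0.213), np.float64(0.126), np.float64(0.212)] [ 0.64861369 -0.22831265  0.012     ]
[ 0.14178132 -0.53117527  0.20494283]
```

View pics/crop0.png

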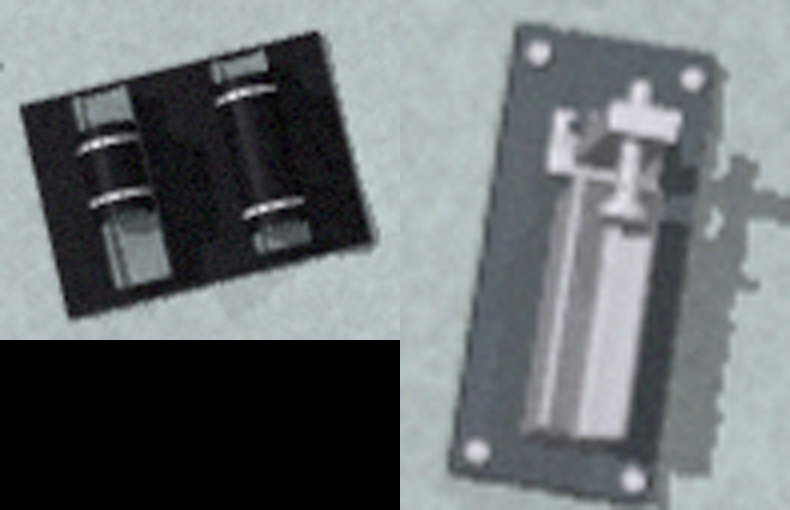

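Tray: 148×210 mm, which matches the spec, at yaw about 0.23. The plate mask took in shadow, so I'll use the bolts at crop (539,51), (692,77), (633,480) and (477,451) instead. The tube's rings are at crop (245,95) and (273,208).

Run:
```python
from h import *
B=np.array([[539,51],[692,77],[633,480],[477,451]],float);B=(B-[400,0])/6+[395,140]
P=np.array([ray('top0',p,.014) for p in B]);print(P.round(4),P.mean(0),[np.linalg.norm(P[i]-P[i-1]).round(3) for i in range(4)])
d=P[0]+P[1]-P[2]-P[3];print('yaw',np.arctan2(d[1],d[0]))
R=[ray('top0',np.array(p)/4+[228,165],.063) for p in((245,95),(273,208))];print('tube',R,np.mean(R,0),np.linalg.norm(R[0]-R[1]))
d=R[0]-R[1];print(np.arctan2(d[1],d[0]))
o=ctrl.get_obs();print(o['eef_rot'],o['grip_width'],o['time_s'])
c=snap('wrist','w0');T=c['camera_from_world'];print(-T[:3,:3].T@T[:3,3],T[2,:3],c['intrinsics'][0,0], T[0,:3])
```

```text
[[ 0.7481 -0.1986  0.014 ]
 [ 0.7348 -0.267   0.014 ]
 [ 0.5522 -0.2308  0.014 ]
 [ 0.5662 -0.1625  0.014 ]] [ 0.65029212 -0.21473531  0.014     ] [np.float64(0.185), np.float64(0.07), np.float64(0.186), np.float64(0.07)]
yaw -0.19562485467315344
tube [array([0.6340245 , 0.14935682, 0.063     ]), array([0.56045417, 0.13186394, 0.063     ])] [0.59723934 0.14061038 0.063     ] 0.07562138757371066
0.2334361982133571
[-3.14054496e+00 -4.52997650e-05  2.60840645e-01] 0.09417232733395563 0.1
[ 0.21686199 -0.51141734  0.38324805] [-0.25860368 -0.06752384 -0.96362061] 300.9680365640982 [ 0.256999   -0.96641086 -0.00125061]
```

Bolt rectangle 185×70 mm, so the plate centre is (0.650,-0.215) and its yaw -0.196. The tube is at (0.597,0.141), yaw 0.233, and agrees with the cradle line. I'll stop over the V-block for a close look on the way to the tray.

```bash
python3 -m pendant '[[[3,2.36,0.1],-0.033],[[3,2.36,0.1],-0.033],[[3,2.36,0.1],-0.033],[[3,2.36,0.1],-0.033],[[3,2.36,0.1],-0.033],[[3,2.36,0.1],-0.033],[[3,2.36,0.1],-0.033],[[3,2.36,0.1],-0.033],[[3,2.36,0.1],-0.033],[[3,2.36,0.1],-0.033],[[3,2.36,0.1],-0.033],[[3,2.36,0.1],-0.033],[[3,2.36,0.1],-0.033],[[3,2.36,0.1],-0.033],[[0,0,0],0],[[0,0,0],0],[[0,0,0],0]]' 1
python3 - <<'E'
from h import *
snap('wrist','w1');o=ctrl.get_obs();print(o['ee_pos'],o['eef_rot'],o['joint_vel'].max() if hasattr(o['joint_vel'],'max') else '')
y=-.196;u=np.array([np.cos(y),np.sin(y),0]);v=np.array([-u[1],u[0],0]);c=np.array([.6503,-.2147,0])
for x in(-105,-55,0,55,105):print(x,[proj('w1',c+u*x/1e3+v*s*.016+[0,0,.063]).round() for s in(-1,1)])
im=cv2.imread('pics/w1.png');cv2.imwrite('pics/w1v.png',cv2.convertScaleAbs(im,alpha=1.3))
E
```

```text
time_s: 1.57
ee_pos: [0.5614, -0.2012, 0.219]
eef_rot: [-3.142, 0.001, -0.201]
force: [0.4, 0.5, 0.0]
grip_width: 0.094
grip_force: 0.0
[ 0.56116396 -0.20159315  0.21928258] [ 3.14155936e+00  4.98338823e-04 -2.01576138e-01] 0.0036621409852725987
-105 [array([326., 200.]), array([298., 201.])]
-55 [array([326., 157.]), array([297., 157.])]
0 [array([326., 105.]), array([296., 105.])]
55 [array([327.,  48.]), array([295.,  48.])]
105 [array([327.,  -9.]), array([294.,  -9.])]
```

View pics/w1v.png

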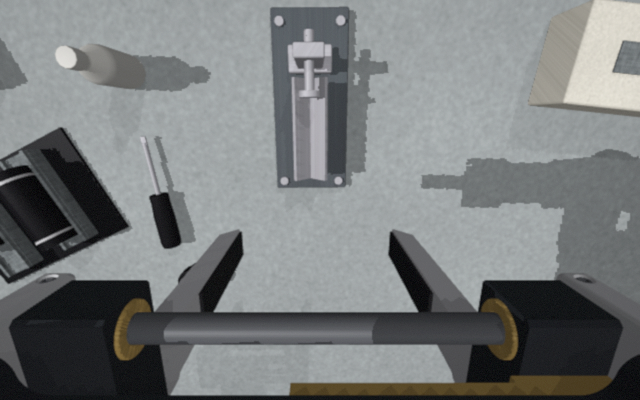

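The wrist view shows the groove from about y=181 (mouth) upward between columns 293 and 328, and the plunger face near (310,95). One enlarged crop should pin the edges.

Run:
```python
from h import *
im=cv2.imread('pics/w1.png')[0:195,262:362]
im=cv2.resize(im,None,fx=6,fy=3,interpolation=cv2.INTER_CUBIC);cv2.imwrite('pics/w1c.png',cv2.convertScaleAbs(im,alpha=1.5))
```

```text
(no output)
```

View pics/w1c.png

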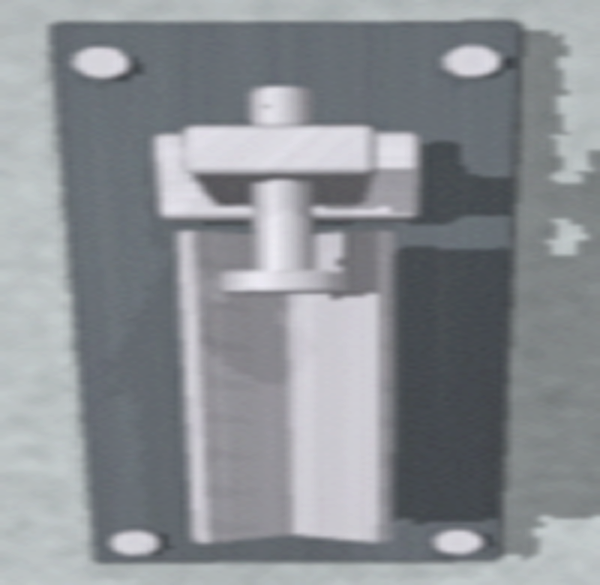

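Run:
```python
from h import *
f=lambda x,y,z:ray('w1',(x/6+262,y/3),z)
B=np.array([f(*p,.014) for p in((102,62),(472,62),(458,541),(134,542))]);d=B[0]+B[1]-B[2]-B[3]
print('bolts',B.mean(0),np.arctan2(d[1],d[0]),[np.linalg.norm(B[i]-B[i-1]).round(4) for i in range(4)])
a,b=f(287,300,.047),f(293.5,535,.047);d=a-b;print('apex',a,b,np.arctan2(d[1],d[0]))
m=(f(192,541,.0615)+f(391,541,.0615))/2;e=(f(178,231,.0615)+f(393,231,.0615))/2;d=e-m
print('mouth',m,'end',e,np.linalg.norm(d),np.arctan2(d[1],d[0]),np.linalg.norm(f(192,541,.0615)-f(391,541,.0615)))
y=np.arctan2(d[1],d[0]);u=np.array([np.cos(y),np.sin(y)])
for p in((282,280,.086),(282,292,.086),(282,297,.075)):print('plunger x from mouth',(f(*p)[:2]-m[:2])@u,(f(*p)[:2]-m[:2])@[-u[1],u[0]])
```

```text
bolts [ 0.65115481 -0.21343977  0.014     ] -0.19598624792574681 [np.float64(0.1848), np.float64(0.0699), np.float64(0.1844), np.float64(0.0701)]
apex [ 0.65636499 -0.21418305  0.047     ] [ 0.56991187 -0.1973823   0.047     ] -0.19194127673795333
mouth [ 0.57053004 -0.19735289  0.0615    ] end [ 0.67786257 -0.21870137  0.0615    ] 0.1094350528982179 -0.19633804287289217 0.03770571385741277
plunger x from mouth 0.09168066612957748 0.00026824114586001743
plunger x from mouth 0.08797905327777485 0.00030862205260462697
plunger x from mouth 0.08701972346720592 0.00055733097747954
```

The groove is consistent: length 109.4 mm, width 37.7 mm, mouth (0.5705,-0.1974), yaw -0.196. The plunger face is about 88–91 mm from the mouth. Next I'll move above the long tube.

```bash
python3 -m pendant '[[[0.4,3.81,-0.5],0.048],[[0.4,3.81,-0.5],0.048],[[0.4,3.81,-0.5],0.048],[[0.4,3.81,-0.5],0.048],[[0.4,3.81,-0.5],0.048],[[0.4,3.81,-0.5],0.048],[[0.4,3.81,-0.5],0.048],[[0.4,3.81,-0.5],0.048],[[0.4,3.81,-0.5],0.048],[[0,0,0],0],[[0,0,0],0],[[0,0,0],0]]' 1
python3 - <<'E'
from h import *
snap('wrist','w2')
im=cv2.imread('pics/w2.png');cv2.imwrite('pics/w2v.png',cv2.convertScaleAbs(im,alpha=1.8))
E
```

```text
time_s: 2.62
ee_pos: [0.5978, 0.1406, 0.1747]
eef_rot: [3.141, -0.0, 0.229]
force: [0.2, 0.1, -0.7]
grip_width: 0.0941
grip_force: 0.0
```

View pics/w2v.png

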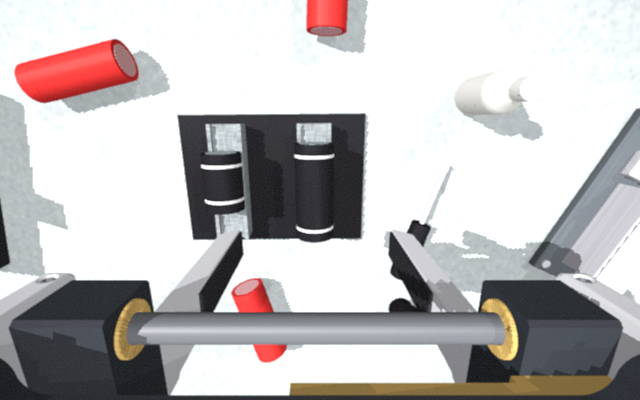

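The tube's rings are at (314,156) and (314,231), with its sides at columns 294 and 334. I'll compare the midpoint with the TCP.

Run:
```python
from h import *
a,b=ray('w2',(314,156),.064),ray('w2',(314.3,230),.064);d=a-b
print(a,b,(a+b)/2,np.linalg.norm(d),np.arctan2(d[1],d[0]))
e=ray('w2',(314,143),.064);print(np.linalg.norm(e-a))
```

```text
[0.63809521 0.15137162 0.064     ] [0.5645579  0.13405587 0.064     ] [0.60132656 0.14271375 0.064     ] 0.07554846967506139 0.2312563212288293
0.01226138177795176
```

```bash
python3 -m pendant '[[[0.3,0.15,-3.5],0],[[0,0,-3.5],0],[[0,0,-3.5],0],[[0,0,-2.5],0],[[0,0,-1.2],0],[[0,0,-0.6],0],[[0,0,0],0],[[0,0,0],0]]' 1
python3 -m pendant '[[[0,0,0],0],[[0,0,0],0],[[0,0,0],0],[[0,0,0],0],[[0,0,0],0],[[0,0,0],0],[[0,0,0],0],[[0,0,0],0],[[0,0,0],0],[[0,0,0],0]]' 0 15
```

```text
time_s: 3.33
ee_pos: [0.6017, 0.143, 0.0281]
eef_rot: [3.141, -0.002, 0.23]
force: [-0.0, 0.3, -0.0]
grip_width: 0.0941
grip_force: 0.0
time_s: 4.17
ee_pos: [0.6008, 0.1434, 0.0264]
eef_rot: [3.142, 0.0, 0.231]
force: [0.1, -0.8, -0.5]
grip_width: 0.0396
grip_force: 15.0
```

```bash
python3 -m pendant '[[[0,0,1],0],[[0,0,2.5],0],[[0,0,3.5],0],[[0,0,3.5],0],[[0,0,2.5],0],[[0,0,1],0],[[-0.09,-3.45,0],-0.0427],[[-0.09,-3.45,0],-0.0427],[[-0.09,-3.45,0],-0.0427],[[-0.09,-3.45,0],-0.0427],[[-0.09,-3.45,0],-0.0427],[[-0.09,-3.45,0],-0.0427],[[-0.09,-3.45,0],-0.0427],[[-0.09,-3.45,0],-0.0427],[[-0.09,-3.45,0],-0.0427],[[-0.09,-3.45,0],-0.0427],[[0,0,0],0],[[0,0,0],0],[[0,0,0],0],[[0,0,0],0]]'
python3 - <<'E'
from h import *
snap('wrist','w3');o=ctrl.get_obs();print(o['ee_pos'],o['eef_rot'],o['force'])
m=np.array([.5705,-.1974]);u=np.array([.9808,-.1947]);r=o['ee_pos'][:2]-m;print(r@u,r@[-u[1],u[0]])
im=cv2.imread('pics/w3.png');cv2.imwrite('pics/w3v.png',cv2.convertScaleAbs(im,alpha=1.5))
E
```

```text
time_s: 5.83
ee_pos: [0.5918, -0.2004, 0.166]
eef_rot: [-3.141, 0.001, -0.195]
force: [-0.1, -0.0, -2.8]
grip_width: 0.0397
grip_force: 15.0
[ 0.5919125  -0.2003488   0.16626654] [-3.14135420e+00  4.49628088e-04 -1.94470657e-01] [ 0.11630838  0.53202802 -1.84213163]
0.02157550832092415 0.0012768284730097917
```

View pics/w3v.png

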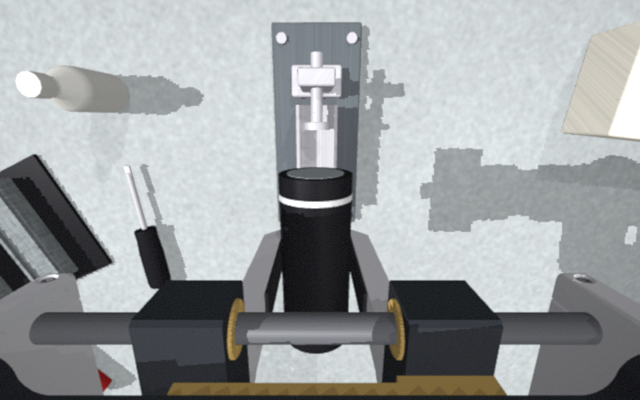

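The tube sits straight in the fingers, its front end at (316,175), in line with the groove and short of the plunger (315,125). I'll correct 1.3 mm sideways and lower to about 10 mm above seated.

```bash
python3 -m pendant '[[[0,-0.13,-1.5],0],[[0,0,-3],0],[[0,0,-3],0],[[0,0,-1.5],0],[[0,0,-0.7],0],[[0,0,0],0],[[0,0,0],0],[[0,0,0],0]]'
python3 - <<'E'
from h import *
o=ctrl.get_obs();print(o['ee_pos'],o['force'])
m=np.array([.5705,-.1974]);u=np.array([.9808,-.1947]);r=o['ee_pos'][:2]-m;print(r@u,r@[-u[1],u[0]])
for y in(170,180):
  p=ray('w3',(316,y),.205)[:2];print('front end rel TCP',(p-[.5919,-.2003])@u)
E
```

```text
time_s: 6.55
ee_pos: [0.5926, -0.2029, 0.0711]
eef_rot: [3.141, -0.002, -0.196]
force: [0.1, 0.6, -2.5]
grip_width: 0.0395
grip_force: 15.0
[ 0.59264381 -0.20288148  0.07110337] [ 0.10311625  0.57194735 -2.4831493 ]
0.02278589692716326 -0.0010648305192796992
front end rel TCP 0.0538357249468752
front end rel TCP 0.04907666103852007
```

```bash
python3 -m pendant '[[[0,0,-0.4],0],[[0,0,-0.4],0],[[0,0,-0.3],0],[[0,0,0],0],[[0,0,0],0]]'
python3 -m pendant '[[[0,0,-0.1],0],[[0,0,-0.1],0],[[0,0,0],0],[[0,0,0],0]]'
python3 -m pendant '[[[0,0,-0.1],0],[[0,0,0],0],[[0,0,0],0]]'
```

```text
time_s: 6.97
ee_pos: [0.5918, -0.2026, 0.0582]
eef_rot: [-3.141, 0.0, -0.196]
force: [0.5, 2.8, -5.1]
grip_width: 0.04
grip_force: 15.0
time_s: 7.3
ee_pos: [0.5922, -0.2024, 0.0573]
eef_rot: [-3.141, -0.001, -0.196]
force: [0.1, 6.1, 4.9]
grip_width: 0.0397
grip_force: 15.0
time_s: 7.55
ee_pos: [0.5925, -0.2022, 0.0567]
eef_rot: [-3.141, -0.001, -0.196]
force: [-1.5, 9.7, 8.0]
grip_width: 0.04
grip_force: 15.0
```

The lateral force of +9.7 N means the tube is bearing on the right flank. I'll ease it toward +y.

```bash
python3 -m pendant '[[[0,0.07,0],0],[[0,0,0],0],[[0,0,0],0]]'
python3 -m pendant '[[[0,0.04,0],0],[[0,0,0],0],[[0,0,0],0]]'
```

```text
time_s: 7.8
ee_pos: [0.5925, -0.202, 0.0565]
eef_rot: [-3.141, -0.002, -0.196]
force: [0.7, 6.2, 6.7]
grip_width: 0.0396
grip_force: 15.0
time_s: 8.05
ee_pos: [0.5924, -0.2018, 0.0564]
eef_rot: [3.142, -0.002, -0.196]
force: [0.7, 5.3, 6.7]
grip_width: 0.0392
grip_force: 15.0
```

```bash
python3 -m pendant '[[[0,0.05,0],0],[[0,0,0],0],[[0,0,0],0],[[0,0,0],0]]' 0 3
python3 -m pendant '[[[0,0,0],0],[[0,0,0],0],[[0,0,0],0],[[0,0,0],0],[[0,0,0],0],[[0,0,0],0]]' 0.6
python3 - <<'E'
from h import *
snap('wrist','w4')
im=cv2.imread('pics/w4.png');cv2.imwrite('pics/w4v.png',cv2.convertScaleAbs(im,alpha=1.5))
o=ctrl.get_obs();print(o['force'],o['ee_pos'])
E
```

```text
time_s: 8.38
ee_pos: [0.592, -0.2012, 0.0556]
eef_rot: [-3.141, -0.001, -0.196]
force: [3.1, 4.6, 3.3]
grip_width: 0.04
grip_force: 3.0
time_s: 8.88
ee_pos: [0.5917, -0.2014, 0.0553]
eef_rot: [3.142, 0.0, -0.196]
force: [0.6, -0.3, -1.5]
grip_width: 0.056
grip_force: 0.0
[-0.00709271 -0.61986515 -0.23976661] [ 0.59175165 -0.20136563  0.05538927]
```

View pics/w4v.png

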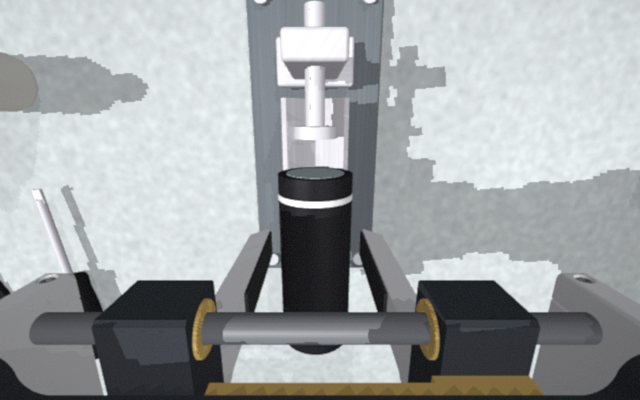

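The tube is lying in the groove, front end at (315,172), with the plunger disc at (315,132) still clear. I'll estimate the gap and regrip lightly.

```bash
python3 -m pendant '[[[0,0,0],0],[[0,0,0],0],[[0,0,0],0],[[0,0,0],0],[[0,0,0],0]]' 0 10
python3 - <<'E'
from h import *
u=np.array([.9808,-.1947]);m=np.array([.5705,-.1974])
for n,y,z in(('end',168,.095),('end',172,.095),('plg',127,.086),('plg',134,.086),('plglow',138,.080)):print(n,(ray('w4',(315,y),z)[:2]-m)@u)
E
```

```text
time_s: 9.35
ee_pos: [0.5919, -0.2012, 0.0555]
eef_rot: [-3.142, -0.0, -0.196]
force: [0.4, 0.3, 0.1]
grip_width: 0.0397
grip_force: 10.0
end 0.0765154674444415
end 0.07463814056719145
plg 0.09472492126253165
plg 0.09146195692486375
plglow 0.08918089939048654
```

```bash
python3 -m pendant '[[[0.196,-0.039,0],0],[[0.196,-0.039,0],0],[[0.196,-0.039,0],0],[[0.196,-0.039,0],0],[[0.196,-0.039,0],0],[[0,0,0],0],[[0,0,0],0],[[0,0,0],0]]'
python3 -m pendant '[[[0.098,-0.0195,0],0],[[0.098,-0.0195,0],0],[[0,0,0],0],[[0,0,0],0]]'
python3 -m pendant '[[[0.098,-0.0195,0],0],[[0.098,-0.0195,0],0],[[0,0,0],0],[[0,0,0],0]]'
```

```text
time_s: 10.02
ee_pos: [0.6019, -0.2032, 0.0555]
eef_rot: [-3.142, -0.001, -0.196]
force: [2.2, 2.5, -1.4]
grip_width: 0.0396
grip_force: 10.0
time_s: 10.35
ee_pos: [0.6036, -0.2035, 0.0555]
eef_rot: [-3.141, 0.0, -0.196]
force: [-0.9, 3.8, 0.9]
grip_width: 0.0395
grip_force: 10.0
time_s: 10.68
ee_pos: [0.6057, -0.204, 0.0555]
eef_rot: [-3.141, -0.0, -0.196]
force: [0.0, 5.5, 1.1]
grip_width: 0.0395
grip_force: 10.0
```

```bash
python3 -m pendant '[[[0.098,0.08,0],0],[[0.098,-0.017,0],0],[[0,0,0],0],[[0,0,0],0]]'
python3 - <<'E'
from h import *
print(ctrl.get_obs()['force']);snap('wrist','w5')
im=cv2.imread('pics/w5.png')
for x in (312,315,318):print(cv2.cvtColor(im,cv2.COLOR_BGR2GRAY)[105:190:2,x].tolist())
a=cv2.imread('pics/w4.png')[90:200,255:375];b=im[90:200,255:375]
cv2.imwrite('pics/w45.png',cv2.resize(cv2.convertScaleAbs(np.hstack([a,b]),alpha=1.4),None,fx=3.3,fy=3.3,interpolation=cv2.INTER_CUBIC))
E
```

```text
time_s: 11.02
ee_pos: [0.6075, -0.2042, 0.0555]
eef_rot: [3.141, -0.001, -0.197]
force: [-1.0, -5.5, 0.5]
grip_width: 0.0399
grip_force: 10.0
[-1.0373473  -5.51264199  0.49882878]
[176, 175, 176, 176, 168, 174, 175, 176, 176, 181, 182, 182, 182, 182, 181, 181, 181, 174, 173, 179, 181, 181, 181, 181, 181, 181, 173, 98, 167, 172, 172, 172, 172, 166, 84, 64, 77, 52, 31, 33, 31, 32, 31]
[159, 159, 159, 159, 160, 160, 158, 159, 165, 167, 167, 167, 167, 167, 167, 166, 167, 167, 167, 167, 166, 166, 167, 167, 167, 167, 161, 99, 160, 165, 165, 165, 165, 160, 82, 67, 72, 45, 27, 31, 30, 29, 30]
[144, 144, 145, 144, 145, 145, 145, 145, 147, 151, 154, 153, 154, 154, 154, 154, 154, 154, 154, 154, 154, 154, 155, 154, 155, 155, 149, 99, 158, 162, 161, 162, 162, 157, 81, 66, 76, 54, 30, 31, 33, 29, 32]
```

View pics/w45.png

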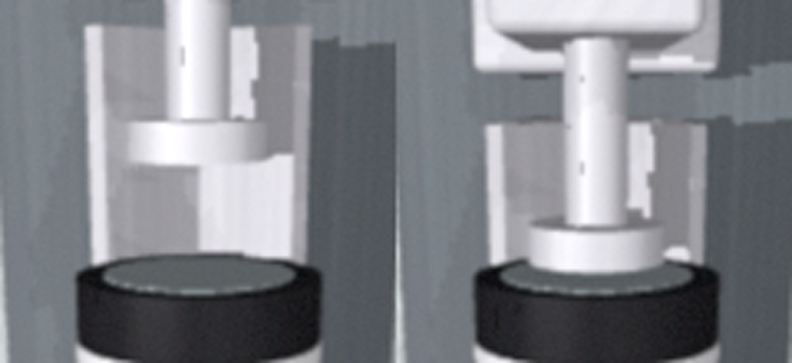

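```bash
python3 -m pendant '[[[0,-0.05,0],0],[[0,0,0],0],[[0,0,0],0]]'
python3 - <<'E'
from h import *
u=np.array([.9808,-.1947]);m=np.array([.5705,-.1974])
d=np.load('pics/w5.npz');T=d['T'];print('cam',(-T[:3,:3].T@T[:3,3]))
for n,y,z in(('end top',168,.095),('end top',170,.095),('disc front',172.5,.086),('disc rear',158,.086)):print(n,(ray('w5',(315,y),z)[:2]-m)@u)
E
```

```text
time_s: 11.32
ee_pos: [0.6075, -0.2042, 0.0555]
eef_rot: [3.141, -0.0, -0.196]
force: [-1.1, -4.9, 0.3]
grip_width: 0.0398
grip_force: 10.0
cam [ 0.68365848 -0.21956505  0.23381986]
end top 0.09250648404962912
end top 0.0915684287496031
disc front 0.08877613545564103
disc rear 0.09596988477541205
```

Camera geometry: the visible lower edge of the glass is the top of the end face. That puts the tube end at about 87 mm and the disc at about 88.8 mm, so roughly 2 mm of gap remains. I'll advance in 1 mm steps.

```bash
python3 -m pendant '[[[0.098,-0.045,0],0],[[0.098,-0.03,0],0],[[0,0,0],0],[[0,0,0],0],[[0,0,0],0]]'
python3 -m pendant '[[[0.098,-0.0195,0],0],[[0.098,-0.0195,0],0],[[0,0,0],0],[[0,0,0],0],[[0,0,0],0]]'
python3 - <<'E'
from h import *
print(ctrl.get_obs()['force']);snap('wrist','w6')
g=cv2.cvtColor(cv2.imread('pics/w6.png'),cv2.COLOR_BGR2GRAY);print(g[140:190,315].tolist())
E
```

```text
time_s: 11.73
ee_pos: [0.6096, -0.2046, 0.0555]
eef_rot: [-3.142, -0.0, -0.196]
force: [-0.2, -2.2, 1.6]
grip_width: 0.0398
grip_force: 10.0
time_s: 12.15
ee_pos: [0.6113, -0.205, 0.0555]
eef_rot: [-3.142, 0.0, -0.196]
force: [-3.6, -0.9, 3.1]
grip_width: 0.0394
grip_force: 10.0
[-3.58699458 -0.87925298  3.07916181]
[166, 165, 166, 166, 166, 166, 166, 166, 166, 166, 165, 166, 166, 166, 166, 165, 166, 165, 165, 165, 165, 166, 162, 132, 110, 142, 162, 165, 164, 164, 164, 164, 164, 164, 164, 163, 143, 97, 77, 43, 18, 25, 32, 31, 31, 30, 29, 31, 33, 27]
```

Contact: force is -3.6 N along x, and the disc moved only 4 px (about 2 mm) over the 3.8 mm commanded, so it is pressed about 1.8 mm. I'll add 4 mm.

```bash
python3 -m pendant '[[[0.098,-0.0195,0],0],[[0.098,-0.0195,0],0],[[0.098,-0.0195,0],0],[[0.098,-0.0195,0],0],[[0,0,0],0],[[0,0,0],0],[[0,0,0],0],[[0,0,0],0]]'
python3 - <<'E'
from h import *
snap('wrist','w7')
g=cv2.cvtColor(cv2.imread('pics/w7.png'),cv2.COLOR_BGR2GRAY);print(g[155:190,315].tolist())
E
```

```text
time_s: 12.87
ee_pos: [0.615, -0.2057, 0.0554]
eef_rot: [-3.141, 0.001, -0.196]
force: [-7.5, -1.1, 3.2]
grip_width: 0.0394
grip_force: 10.0
[166, 166, 165, 166, 166, 166, 166, 161, 132, 109, 142, 162, 165, 165, 165, 164, 164, 165, 164, 165, 162, 144, 108, 102, 60, 20, 28, 32, 28, 29, 32, 27, 29, 33, 29]
```

The disc edge stays at y≈176.5, so it moves with the tube without slipping. Force rose to 7.5 N, which is about 5.5–6 mm pressed and held. Now I'll release and retreat upwards.

```bash
python3 -m pendant '[[[0,0,0],0],[[0,0,0],0],[[0,0,0],0],[[0,0,0],0],[[0,0,0],0],[[0,0,0],0],[[0,0,0],0],[[0,0,0],0],[[0,0,0],0],[[0,0,0],0]]' 0.9
python3 -m pendant '[[[0,0,1],0],[[0,0,2],0],[[0,0,3],0],[[0,0,3],0],[[0,0,2],0],[[0,0,0],0],[[0,0,0],0],[[0,0,0],0],[[0,0,0],0]]'
python3 - <<'E'
from h import *
snap('wrist','w8');im=cv2.imread('pics/w8.png')
cv2.imwrite('pics/w8v.png',cv2.resize(cv2.convertScaleAbs(im[40:240,220:420],alpha=1.4),None,fx=3,fy=3,interpolation=cv2.INTER_CUBIC))
E
```

```text
time_s: 13.75
ee_pos: [0.6153, -0.2058, 0.0555]
eef_rot: [-3.142, -0.0, -0.196]
force: [-0.2, -0.8, -0.5]
grip_width: 0.0846
grip_force: 0.0
time_s: 14.5
ee_pos: [0.6148, -0.2057, 0.1642]
eef_rot: [-3.141, 0.002, -0.196]
force: [0.1, 0.6, -0.7]
grip_width: 0.0847
grip_force: 0.0
```

View pics/w8v.png

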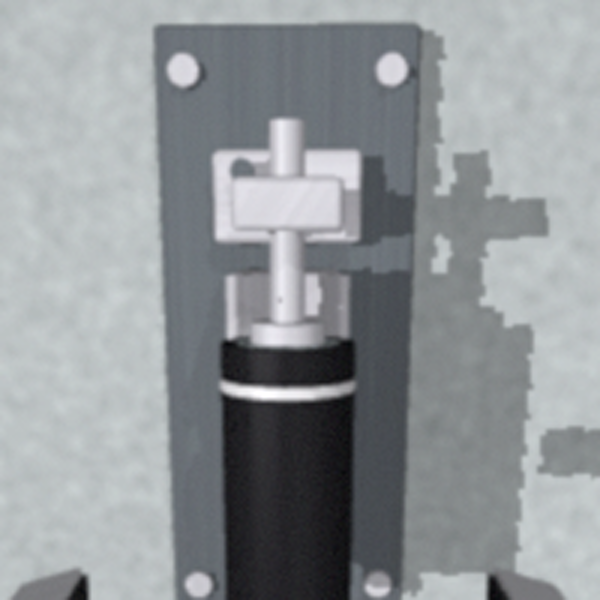

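The tube lies straight in the groove, with the plunger disc at crop (287,335) bearing on its end, and the fingers are clear. I'll hand in.

```bash
python3 -m pendant '[[[0,0,0],0],[[0,0,0],0],[[0,0,0],0],[[0,0,0],0],[[0,0,0],0],[[0,0,0],0]]'; python3 -c "
from station import ctrl
print(ctrl.hand_in())"
```

```text
time_s: 15.05
ee_pos: [0.6153, -0.2058, 0.1654]
eef_rot: [-3.142, 0.0, -0.196]
force: [0.3, 0.4, -0.2]
grip_width: 0.0848
grip_force: 0.0
the job is handed in; nothing more can be done
None
```

I laid the long tube in the groove clear of the stop, pushed the stop in by an estimated 5.5–6 mm, let go and handed in at about 15 s; the last picture shows the tube straight in the groove against the plunger, but the hand-in returned no verdict.

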